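Put the lacquer brushes on their rests

ROBOT

A 6-joint arm with a two-finger parallel gripper is mounted at the origin on a cart in front of the work surface, level with it; the furniture and walls round the work are solid. World frame = base frame: x ahead of the robot, y to its left, z up, the work surface at z = 0. Lengths are in m, angles in rad, forces in N, time in s.
With the tool pointing down it reaches from about 0.35 to 1 m from the base axis. Payload 7.1 kg.
Tool frame: the origin (TCP) lies between the finger pads; the fingertips stand 22 mm ahead of it and the grasp point (between the pads) lies 3 mm ahead of it; z points along the fingers, y is the line along which they close (so a half turn about z gives the same grasp; the last joint's range is limited). The gripper opens to 85 mm and grips with 20 to 120 N. Pads are 22 mm wide; open, the fingers measure 114 mm over their backs; the gripper's body (76 mm by 85 mm) begins 54 mm behind the grasp point. The pads swing forward as they close: fully open they stand 13 mm farther back than shut.
Start: joints at [-1.141, 0.423, 1.63, -0, 1.089, -0.019], TCP at [0.271, -0.563, 0.253] pointing down, gripper open.
Joint ranges: [-3, 3], [-0.9, 2.11], [0.09, 2.58], [-1.31, 4.45], [0.11, 2.69], [-2.54, 2.54]. Speed limits (rad/s): [2.39, 2.39, 3.01, 3.14, 3.14, 3.14].

INTERFACE

Orientations are given as a rotation vector (axis times angle).
In Python, from rig import manip gives the robot as it stands. The module is installed in compiled form; this text tells all that it offers. Calls block until the motion is done:
- manip.move_to(position, orientation): joint-space move of the TCP to a pose.
- manip.servo_line(position, orientation=None, rate=0.15): straight line of the TCP; orientation=None keeps the orientation; rate is the mean speed in m/s.
- manip.set_joints(angles): joint-space move.
- manip.command_gripper(opening, f_grip=None): finger opening in m; f_grip is the grip in N (None keeps the last); returns when the fingers have stopped.
- manip.hold(seconds).
- manip.solve_ik(position, orientation): joint angles nearest the present ones, or None.
- manip.camera(name): name is "scene" or "side" or "wrist"; returns a dict with "image" (420x560x3 uint8, red, green, blue), "fx", "fy", "cx", "cy" (pixels), "cam_to_world" (4x4, takes a point from camera to world coordinates); the wrist camera has in their place "mount" (4x4, takes a point from camera to tool coordinates, whose origin is the TCP and whose axes are the flange's). Camera axes: x right, y down, z forward; pixel columns grow to the right and rows downward; lengths in m; the calibration is good to about 2 mm. The wrist camera is an equidistant fisheye: a pixel r from the principal point sees the ray r / f radians off the axis. A picture is of the moment at which its call begins: read the wrist's pose just before it. There is no depth.
A pose or a line that the arm cannot do raises manip.IKError and nothing moves.
- manip.sign_off(): hands the job in; it is judged then, once.
Readings, each from a call of its own:
- manip.get_time(): time.
- manip.get_joint_positions(): joint angles.
- manip.get_joint_vel(): joint speeds.
- manip.get_tau(): joint torques, N m.
- manip.get_position(): TCP position.
- manip.get_ee_rot(): TCP orientation.
- manip.get_contact_force(): force on the tool from outside, world axes, zero at the start.
- manip.get_torque(): the same for the moment, N m.
- manip.get_width(): finger opening in m.
- manip.get_grip_force(): force on a finger pad.
Only numpy, scipy, OpenCV 4.12 (cv2) and the standard library are available. Lean on these libraries where they do the work, as an engineer would, in place of code of your own. Each camera call takes 0.05 s, during which the arm holds its last target. There are 200 camera calls.

TASK

Put the four brushes that lie on the table away, each lying level in its own notch and centred across both boards of its wooden rest (bristles may point either way): the broad flat brush, lying flat, on the rest with the one broad notch, the short thick round brush on the rest with the one medium notch, and the two slender brushes side by side on the rest with two narrow notches, one in each, whichever way round. Leave the sanding block, the ink pot and the glue bottle where they stand.

Things in the scene. Friction and masses are not known exactly. Their poses are not given: they have to be found in the camera images.
- brush_wide: broad flat brush lying flat, wooden handle, 160 mm long, bristle head 42 mm wide, ferrule 32 mm wide, handle up to 17 mm wide and 16 mm thick. Origin: centre of its underside, where the handle can be pinched; y runs along it, bristles at -y (ferrule from y = -29 to -51 mm), z up.
- brush_stub: short thick round brush with turned wooden handle, brass ferrule and dark bristles, 130 mm long, 20 mm thick; it does not roll. Origin: centre of its underside (mid-length, on the table); y runs along it, bristles at -y, z up.
- brush_mid: slender brush with a light wooden handle, 169 mm long, 9 mm thick. Origin: centre of its underside at mid-length; y runs along it, bristles at -y, z up at the start.
- brush_fine: slender, longest and thinnest brush with a dark handle, 184 mm long, 8 mm thick. Origin: centre of its underside at mid-length; y runs along it, bristles at -y, z up at the start.
- rest_broad: wooden brush rest with one broad notch, 50 mm wide at its floor, at x = 0; 78 mm wide (x). Two upright boards 12 mm thick, centred at y = +-40 mm on a foot 104 mm long (y), 8 mm thick; a brush lies along y from board to board. Notch floor 30 mm above table, board tops 42 mm, upper 6 mm of notch flares 45 degrees. Fixed. Origin: centre of underside; z up.
- rest_medium: wooden brush rest with one medium notch, 30 mm wide at its floor, at x = 0; 58 mm wide (x). Two upright boards 12 mm thick, centred at y = +-40 mm on a foot 104 mm long (y), 8 mm thick; a brush lies along y from board to board. Notch floor 30 mm above table, board tops 42 mm, upper 6 mm of notch flares 45 degrees. Fixed. Origin: centre of underside; z up.
- rest_pair: wooden brush rest with two narrow notches, each 14 mm wide at its floor, at x = -33 and x = +33 mm; 104 mm wide (x). Two upright boards 12 mm thick, centred at y = +-40 mm on a foot 104 mm long (y), 8 mm thick; a brush lies along y from board to board. Notch floor 30 mm above table, board tops 42 mm, upper 6 mm of notch flares 45 degrees. Fixed. Origin: centre of underside; z up.
- sanding_block: cork sanding block, 56 x 86 x 27 mm, a bystander. Origin: centre of its underside.
- ink_pot: small white ink pot with a black rim, 36 mm across, 34 mm high, a bystander. Origin: centre of its underside.
- glue_bottle: white glue bottle with a red spout, 42 mm across, 132 mm high, a bystander. Origin: centre of its underside.
Mind the look-alikes: they are no part of the job. Leave any red look-alike of the rest_broad alone.

How it is judged:
By the outcome, as a careful person would: the job done as asked, in the order asked, and still so for the second after the job is handed in, with the robot touching nothing.
It also fails if it takes over 102 s, if anything falls off the work surface, if the arm or the gripper's body presses on something with over 40 N, if the wrist force passes 120 N, or if a joint passes its speed limit or range.

## Working session

There is one attempt and no reset: what is moved stays moved. The work goes in short steps, each a Python script; the robot and the scene stay as the last script left them, time stands still between calls to the robot, and variables do not carry over. Pictures are saved under pics/ and viewed, at most 14 in all, crops included, and the job is handed in when it is done.

```bash
mkdir -p pics
python3 - <<'E'
from rig import manip
import cv2,numpy as np,pickle
d={}
for n in("scene","side","wrist"):
    c=manip.camera(n);d[n]=c
    cv2.imwrite(f"pics/{n}0.png",c["image"][:,:,::-1])
    print(n,c["fx"],c["cx"],c["cy"],np.round(c.get("cam_to_world",c.get("mount")),3).tolist())
pickle.dump(d,open("d0.pkl","wb"))
print(manip.get_position(),manip.get_ee_rot(),manip.get_time())
E
```

```text
scene 468.6147520411389 286.39290300106427 206.19072640164373 [[-0.883, -0.221, 0.413, 0.026], [-0.468, 0.386, -0.795, 0.98], [0.016, -0.896, -0.445, 0.605], [0.0, 0.0, 0.0, 1.0]]
side 508.6612801683214 281.48057877221123 217.74256166829824 [[0.973, -0.152, 0.175, 0.333], [-0.231, -0.648, 0.725, -1.039], [0.003, -0.746, -0.666, 0.953], [0.0, 0.0, 0.0, 1.0]]
wrist 325.19226210127806 280.8494107772777 201.73083007080822 [[-0.001, -0.958, -0.285, 0.072], [1.0, -0.001, -0.001, -0.001], [0.001, -0.285, 0.958, -0.121], [0.0, 0.0, 0.0, 1.0]]
[ 0.27105347 -0.56271716  0.2527172 ] [-3.06166121e+00 -6.98833336e-01  3.88675289e-04] 0.15
```

View pics/scene0.png

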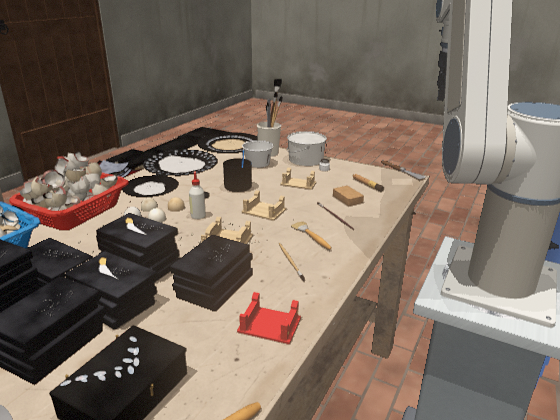

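View pics/side0.png

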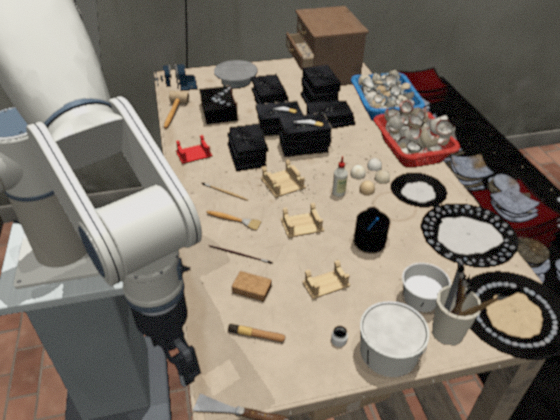

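The candidates in the side view (column, row):
- **Brushes:** light slender brush (225,190), flat brush (240,220), dark slender brush (240,254), stub (256,332). The spatula (230,408) and hammer (175,110) are not brushes for this job.
- **Rests:** (283,180), (302,222) and (326,281). The red look-alike is at (194,150).

Next I'll check these in a close crop.

Run:
```python
import cv2
a=cv2.imread("pics/side0.png")
cv2.imwrite("pics/c1.png",cv2.resize(a[155:355,175:375],(600,600),interpolation=cv2.INTER_CUBIC))
```

```text
(no output)
```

View pics/c1.png

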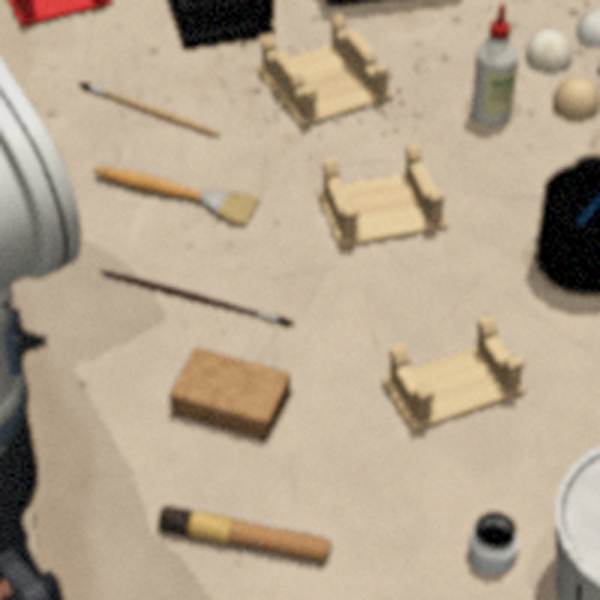

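The crop confirms all four brushes and the three wooden rests at (323,82), (382,205) and (452,385). I can't tell the rest types apart here, so I'll view them from above with the wrist camera.

```bash
cat > h.py <<'E'
import numpy as np,cv2,pickle
from scipy.spatial.transform import Rotation as R
def ray(c,uv,z=0.):
    """scene/side pixel -> point on plane z"""
    T=np.array(c["cam_to_world"]);d=T[:3,:3]@np.array([(uv[0]-c["cx"])/c["fx"],(uv[1]-c["cy"])/c["fy"],1])
    return T[:3,3]+d*(z-T[2,3])/d[2]
def down(yaw): # tool y axis (closing) at angle yaw+90deg ; tool x at yaw
    return (R.from_euler('z',yaw)*R.from_rotvec([np.pi,0,0])).as_rotvec()
def wproj(s,P):
    """world pts (N,3) -> wrist pixels"""
    c=s["cam"];T=s["T"]@np.array(c["mount"]);q=(np.atleast_2d(P)-T[:3,3])@T[:3,:3]
    rho=np.hypot(q[:,0],q[:,1]);th=np.arctan2(rho,q[:,2])
    return np.stack([c["cx"]+c["fx"]*th*q[:,0]/rho,c["cy"]+c["fy"]*th*q[:,1]/rho],1)
def wray(s,uv,z=0.):
    c=s["cam"];T=s["T"]@np.array(c["mount"]);a=np.array([(uv[0]-c["cx"])/c["fx"],(uv[1]-c["cy"])/c["fy"]])
    th=np.linalg.norm(a);d=T[:3,:3]@np.array([*(a/th*np.sin(th)),np.cos(th)])
    return T[:3,3]+d*(z-T[2,3])/d[2]
def snap(m,name):
    T=np.eye(4);T[:3,:3]=R.from_rotvec(m.get_ee_rot()).as_matrix();T[:3,3]=m.get_position()
    c=m.camera("wrist");s={"cam":c,"T":T};pickle.dump(s,open(name+".pkl","wb"));return s
def ortho(s,x0,x1,y0,y1,z,ppm=1000):
    """rectified top view at plane z: column = (y1-y)*ppm, row = (x1-x)*ppm"""
    xs=x1-np.arange(int((x1-x0)*ppm))/ppm;ys=y1-np.arange(int((y1-y0)*ppm))/ppm
    X,Y=np.meshgrid(xs,ys,indexing="ij")
    p=wproj(s,np.stack([X,Y,0*X+z],-1).reshape(-1,3)).astype(np.float32).reshape(*X.shape,2)
    return cv2.remap(s["cam"]["image"][:,:,::-1],p[...,0],p[...,1],cv2.INTER_LINEAR)
E
python3 - <<'E'
from h import *
d=pickle.load(open("d0.pkl","rb"))["side"]
f=lambda u,v:np.round(ray(d,(175+u/3,155+v/3))[:2],3)
for n,p in dict(midB=(83,86),midT=(217,134),wideT=(98,173),wideB=(250,208),fineT=(103,271),fineB=(292,323),stubB=(165,520),stubT=(325,553),r1=(325,95),r2=(382,215),r3=(455,395),block=(230,400),ink=(492,565),glue=(495,130)).items(): print(n,f(*p))
from rig import manip
for p in [(0.5,-.15,.5),(.5,-.1,.45),(.45,-.1,.5)]:
    for yaw in(0,np.pi): print(p,yaw,manip.solve_ik(p,down(yaw)))
E
```

```text
midB [0.385 0.205]
midT [0.504 0.1  ]
wideT [0.383 0.068]
wideB [ 0.514 -0.013]
fineT [ 0.371 -0.064]
fineB [ 0.52  -0.163]
stubB [ 0.382 -0.34 ]
stubT [ 0.493 -0.396]
r1 [0.621 0.135]
r2 [ 0.63 -0.05]
r3 [ 0.632 -0.272]
block [ 0.452 -0.235]
ink [ 0.61  -0.434]
glue [0.77  0.043]
(0.5, -0.15, 0.5) 0 [-3.14255035e-01  7.13019815e-02  1.53584056e+00 -4.44089210e-16
  1.53445011e+00  1.25654129e+00]
(0.5, -0.15, 0.5) 3.141592653589793 [-0.31425503  0.07130198  1.53584056  0.          1.53445011 -1.88505136]
(0.5, -0.1, 0.45) 0 [-2.20735499e-01  7.21908061e-02  1.63994201e+00 -4.44089210e-16
  1.42945984e+00  1.35006083e+00]
(0.5, -0.1, 0.45) 3.141592653589793 [-0.2207355   0.07219081  1.63994201  0.          1.42945984 -1.79153183]
(0.45, -0.1, 0.5) 0 [-2.44486538e-01 -3.68254795e-02  1.64614594e+00 -4.44089210e-16
  1.53227220e+00  1.32630979e+00]
(0.45, -0.1, 0.5) 3.141592653589793 [-0.24448654 -0.03682548  1.64614594  0.          1.5322722  -1.81528287]
```

Run:
```python
from h import *
from rig import manip
for i,(x,y) in enumerate([(.5,-.27),(.5,.05)]):
    manip.move_to((x,y,.33),down(0)); manip.hold(.15)
    s=snap(manip,f"w{i}")
    o=ortho(s,.33,.73,y-.22,y+.22,0.0,1300);cv2.imwrite(f"pics/w{i}.png",o);print(o.shape)
print(manip.get_time())
```

```text
(520, 571, 3)
(520, 572, 3)
3.1833
```

View pics/w0.png

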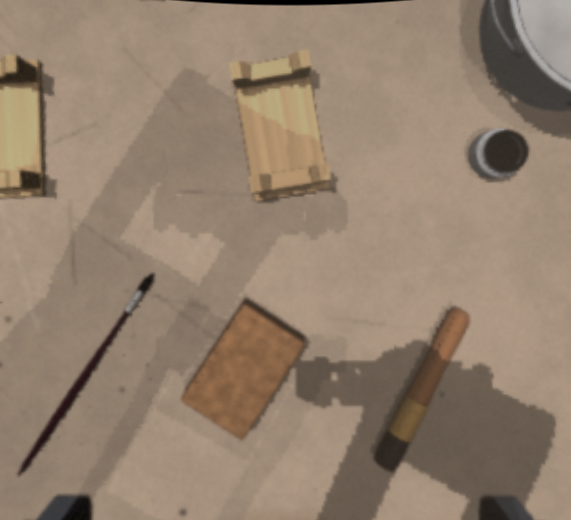

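View pics/w1.png

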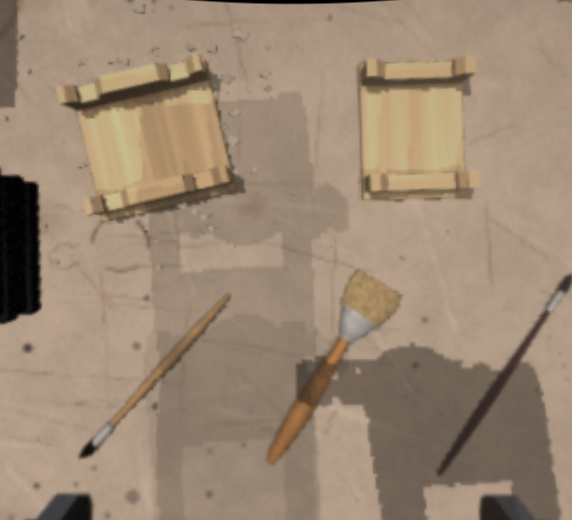

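w1 shows the two-notch rest at (155,140) and the broad rest at (415,130). w0 shows the medium rest at (283,130) and the stub at (424,388). Next I'll refine the rest poses by edge fitting and overlay them along with the brush endpoints.

```bash
cat > fit.py <<'E'
from h import *
from scipy.optimize import minimize
W=[pickle.load(open(f"w{i}.pkl","rb")) for i in(0,1)]
Y1=[-.05,.27]
def click(i,u,v,z): # click in ortho picture i -> world at height z
    P0=np.array([.73-v/1300,Y1[i]-u/1300,0]);C=(W[i]["T"]@np.array(W[i]["cam"]["mount"]))[:3,3]
    return C+(P0-C)*(C[2]-z)/C[2]
def edges(w):
    h=w/2; L=[]
    for s in(-1,1): L.append(((s*h,-.034,.008),(s*h,.034,.008)))
    for a in(-.046,-.034,.034,.046):
        for s in (-1,1): L.append(((s*h,a,.042),(s*(h-.006),a,.042)))
    for s in(-1,1):
        for b in(-1,1): L.append(((s*h,b*.034,.042),(s*h,b*.046,.042)))
    return L
def tf(p,P): 
    c,s=np.cos(p[2]),np.sin(p[2]);return np.asarray(P)@np.array([[c,-s,0],[s,c,0],[0,0,1]]).T+[p[0],p[1],0]
def samp(w,n=25):
    return np.concatenate([np.linspace(a,b,n if abs(a[1]-b[1])>.03 else 6) for a,b in edges(w)])
def fit(i,w,p0):
    g=cv2.GaussianBlur(W[i]["cam"]["image"],(0,0),1.2).astype(float)
    m=sum(np.hypot(cv2.Sobel(g[...,k],-1,1,0),cv2.Sobel(g[...,k],-1,0,1)) for k in range(3)).astype(np.float32)
    S=samp(w)
    def sc(p):
        q=wproj(W[i],tf(p,S)).astype(np.float32)
        return -np.sqrt(cv2.remap(m,q[:,0].copy(),q[:,1].copy(),cv2.INTER_LINEAR)).mean()
    G=[(sc(p0+np.array([a,b,c])),a,b,c) for a in np.arange(-.012,.0121,.002) for b in np.arange(-.012,.0121,.002) for c in np.arange(-.1,.101,.02)]
    b=min(G);r=minimize(sc,p0+np.array(b[1:]),method="Nelder-Mead",options=dict(initial_simplex=p0+np.array(b[1:])+np.array([[0,0,0],[.002,0,0],[0,.002,0],[0,0,.02]])))
    return r.x,r.fun
rd=np.deg2rad
rests={"broad":(1,.078,np.array([.63,-.048,rd(-90)])),"medium":(0,.058,np.array([.626,-.268,rd(-78.7)])),"pair":(1,.104,np.array([.615,.151,rd(-75.5)]))}
br={"wide":(1,(371,290),(271,462),.008),"stub":(0,(386,463),(459,311),.010),"mid":(1,(83,455),(228,296),.0045),"fine":(0,(152,276),(21,473),.004)}
out={};vis=[w["cam"]["image"][:,:,::-1].copy() for w in W]
vis=[cv2.resize(v,None,fx=3,fy=3,interpolation=cv2.INTER_CUBIC) for v in vis]
tiles=[]
def crop(i,P,lines,sz=200):
    v=vis[i].copy()
    for a,b in lines:
        q=(wproj(W[i],np.array([a,b]))*3+1).astype(int);cv2.line(v,tuple(map(int,q[0])),tuple(map(int,q[1])),(255,0,0),1)
    c=(wproj(W[i],P)[0]*3).astype(int);x=max(c[0]-130,0);y=max(c[1]-145,0)
    t=v[y:y+290,x:x+260];tiles.append(cv2.copyMakeBorder(t,0,290-t.shape[0],0,260-t.shape[1],cv2.BORDER_CONSTANT))
for n,(i,w,p0) in rests.items():
    p,f=fit(i,w,p0);out[n]=p;print(n,np.round(p,4),np.rad2deg(p[2]),f)
    crop(i,np.array([p[0],p[1],.03]),[(tf(p,a),tf(p,b)) for a,b in edges(w)])
for n,(i,B,T,z) in br.items():
    b,t=click(i,*B,z),click(i,*T,z);L=np.linalg.norm(t-b);c=(b+t)/2;yaw=np.arctan2(*(t-b)[1::-1])
    out[n]=np.array([c[0],c[1],yaw]);print(n,np.round(out[n],4),"L",L)
    if n!="fine": crop(i,c,[(b,t)])
pickle.dump(out,open("poses.pkl","wb"))
tiles+= [np.zeros((290,260,3),np.uint8)]*(6-len(tiles))
cv2.imwrite("pics/fit.png",np.vstack([np.hstack(tiles[:3]),np.hstack(tiles[3:6])]))
E
python3 fit.py
```

```text
broad [ 0.6213 -0.0423 -1.5593] -89.34277491618 -13.490971565246582
medium [ 0.6205 -0.2694 -1.3995] -80.18520125498792 -12.664409637451172
pair [ 0.616   0.1463 -1.3856] -79.38772354815787 -14.171634674072266
wide [0.4431 0.0235 2.615 ] L 0.1503310396167972
stub [ 0.4354 -0.3727 -0.4477] L 0.12683232926726398
mid [ 0.4425  0.1494 -0.7394] L 0.1638788801344085
fine [ 0.4431 -0.1179  2.5548] L 0.1803703944267284
```

View pics/fit.png

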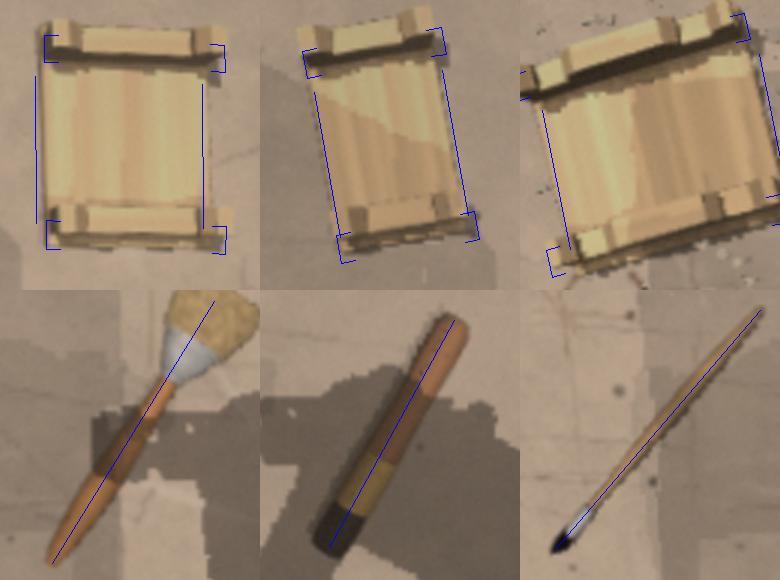

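The edge fit locked onto wrong edges and sits about 15 tile px (5 mm) off. I'll add the notch edges and gradient direction to the score.

```bash
python3 - <<'E'
s=open("fit.py").read()
a=s.index("def edges");b=s.index("def tf")
s=s[:a]+'''def edges(w):
    h=w/2;L=[];N={.078:[(0,.025)],.058:[(0,.015)],.104:[(-.033,.007),(.033,.007)]}[w]
    for q in(-1,1): L.append(((q*h,-.034,.008),(q*h,.034,.008)))
    for a in(-.046,-.034,.034,.046):
        x=-h
        for c,f in N:
            L+=[((x,a,.042),(c-f-.006,a,.042)),((c-f,a,.030),(c+f,a,.030))];x=c+f+.006
        L.append(((x,a,.042),(h,a,.042)))
    for b in(-1,1):
        for q in(-1,1): L.append(((q*h,b*.034,.042),(q*h,b*.046,.042)))
        for c,f in N:
            for q in(-1,1): L+=[((c+q*(f+.006),b*.034,.042),(c+q*(f+.006),b*.046,.042))]
    return L
'''+s[b:]
a=s.index("def samp");b=s.index("rd=np")
s=s[:a]+'''def samp(w):
    S,D=[],[]
    for a,b in edges(w):
        a,b=np.array(a),np.array(b);n=max(3,int(np.linalg.norm(b-a)/.002));S.append(np.linspace(a,b,n));D.append(np.tile((b-a)/np.linalg.norm(b-a)*.002,(n,1)))
    return np.concatenate(S),np.concatenate(D)
def fit(i,w,p0):
    g=cv2.GaussianBlur(W[i]["cam"]["image"],(0,0),.9).astype(np.float32)
    gx,gy=cv2.Sobel(g,-1,1,0),cv2.Sobel(g,-1,0,1);S,D=samp(w)
    def sc(p):
        q=wproj(W[i],tf(p,S)).astype(np.float32);t=wproj(W[i],tf(p,S+D))-q;t/=np.linalg.norm(t,axis=1)[:,None]
        u,v=q[:,0].copy(),q[:,1].copy()
        X=cv2.remap(gx,u,v,cv2.INTER_LINEAR)[:,0];Y=cv2.remap(gy,u,v,cv2.INTER_LINEAR)[:,0]
        return -np.sqrt(np.abs(-X*t[:,1:]+Y*t[:,:1]).sum(1)).mean()
    G=[(sc(p0+np.array([a,b,c])),a,b,c) for a in np.arange(-.016,.0161,.002) for b in np.arange(-.012,.0121,.002) for c in np.arange(-.08,.081,.02)]
    b=min(G);q=p0+np.array(b[1:]);r=minimize(sc,q,method="Nelder-Mead",options=dict(initial_simplex=q+np.array([[0,0,0],[.002,0,0],[0,.002,0],[0,0,.02]])))
    return r.x,r.fun
'''+s[b:]
s=s.replace('"fine":(0,','"fine":(0,').replace('v[y:y+290,x:x+260]','v[y:y+290,x:x+260]')
open("fit.py","w").write(s)
E
python3 fit.py; python3 -c "
import cv2;a=cv2.imread('pics/fit.png')[:290];cv2.imwrite('pics/fit2.png',a)"
```

```text
broad [ 0.6294 -0.0462 -1.533 ] -87.83466666045706 -14.125202087237493
medium [ 0.6207 -0.269  -1.404 ] -80.44611908137442 -12.799234764304593
pair [ 0.6115  0.1458 -1.3406] -76.81258433903585 -15.760574662391273
wide [0.4431 0.0235 2.615 ] L 0.1503310396167972
stub [ 0.4354 -0.3727 -0.4477] L 0.12683232926726398
mid [ 0.4425  0.1494 -0.7394] L 0.1638788801344085
fine [ 0.4431 -0.1179  2.5548] L 0.1803703944267284
```

View pics/fit2.png

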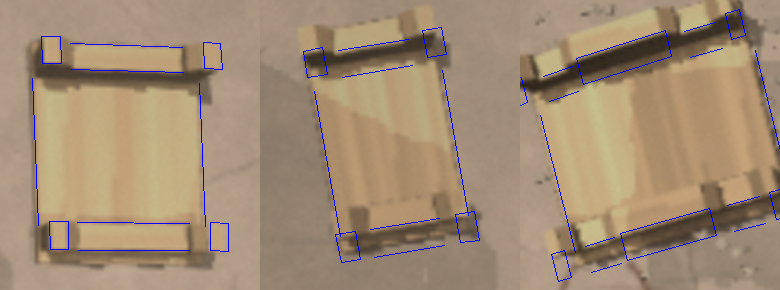

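Broad fits to a few mm, but pair and medium are off. Brush lengths also read about 3% short. I'll take close views with the TCP directly above each rest and each brush.

Run:
```python
from h import *
from rig import manip
P=pickle.load(open("poses.pkl","rb"))
P["pair"][:2]=.619,.148;P["medium"][:2]=.626,-.266
tiles=[]
for n in["pair","mid","wide","broad","fine","medium","stub"]:
    p=P[n]; c=[]
    base=p[2]+np.pi/2   # tool x along object's y axis
    for k in(0,np.pi):
        j=manip.solve_ik((p[0],p[1],.17),down(base+k))
        if j is not None: c.append((abs(j[5]),j))
    c.sort(key=lambda t:t[0]);manip.set_joints(c[0][1]);manip.hold(.12)
    s=snap(manip,"v_"+n)
    o=ortho(s,p[0]-.085,p[0]+.085,p[1]-.065,p[1]+.065,.042 if n in("pair","broad","medium") else .005,1700)
    tiles.append(o)
print(manip.get_time(),tiles[0].shape)
pickle.dump(P,open("p1.pkl","wb"))
R_=[tiles[i] for i in(0,3,5)]
cv2.imwrite("pics/rests.png",np.hstack(R_))
tb=[tiles[i] for i in(2,6,1,4)]
pickle.dump(None,open("x.pkl","wb"));cv2.imwrite("pics/br.png",np.hstack([cv2.resize(t,(199,260)) for t in tb]))
```

```text
10.5583 (288, 221, 3)
```

View pics/rests.png

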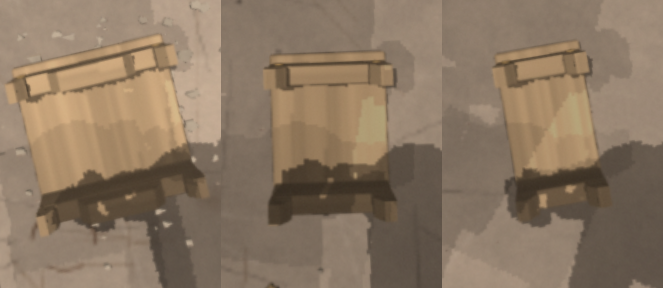

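View pics/br.png

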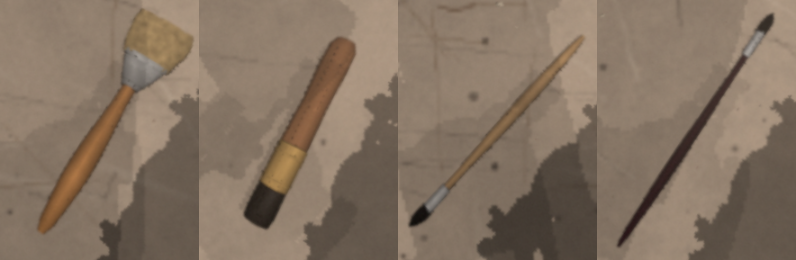

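All four brushes and all three rests are clear now. I'll convert these clicks and refit the rests on the close pictures.

```bash
python3 - <<'E'
import re
s=open("fit.py").read()
a=s.index("rd=np")
open("fitlib.py","w").write(s[:a].replace('W=[pickle.load(open(f"w{i}.pkl","rb")) for i in(0,1)]','W={n:pickle.load(open(f"v_{n}.pkl","rb")) for n in("pair","broad","medium")}').replace("np.arange(-.016,.0161,.002)","np.arange(-.006,.0061,.0015)").replace("np.arange(-.012,.0121,.002)","np.arange(-.006,.0061,.0015)").replace("np.arange(-.08,.081,.02)","np.arange(-.06,.061,.015)"))
E
cat > f2.py <<'E'
from fitlib import *
P=pickle.load(open("p1.pkl","rb"))
rd=np.deg2rad;out={};tiles=[]
for n,w,p0 in[("broad",.078,(.6309,-.0459,rd(-90))),("medium",.058,(.633,-.265,rd(-81.7))),("pair",.104,(.6234,.1509,rd(-77.5)))]:
    p,f=fit(n,w,np.array(p0));out[n]=p;print(n,np.round(p,4),np.rad2deg(p[2]),f)
    x0,x1,y0,y1=p[0]-.07,p[0]+.07,p[1]-.065,p[1]+.065
    o=ortho(W[n],x0,x1,y0,y1,.042,2000);C=(W[n]["T"]@np.array(W[n]["cam"]["mount"]))[:3,3]
    for a,b in edges(w):
        q=[]
        for v in(tf(p,a),tf(p,b)):
            v=C+(v-C)*(C[2]-.042)/(C[2]-v[2]);q.append((int((y1-v[1])*2000),int((x1-v[0])*2000)))
        cv2.line(o,q[0],q[1],(255,0,0),1)
    tiles.append(o)
cv2.imwrite("pics/f2.png",np.hstack(tiles))
for n,c,d in[("wide",(104.7,126.6),(-.511,.859)),("stub",(102.5,132.3),(90,-190)),("mid",(99.5,131.5),(171,-187)),("fine",(98,130),(-150,232))]:
    p=P[n];out[n]=np.array([p[0]+.085-c[1]/1534,p[1]+.065-c[0]/1531,np.arctan2(-d[0],-d[1])]) # third: heading of tail (world)
    print(n,np.round(out[n],4),np.round(p,4))
pickle.dump(out,open("p2.pkl","wb"))
E
python3 f2.py
```

```text
broad [ 0.6289 -0.0463 -1.5468] -88.62344691975177 -12.270725129381628
medium [ 0.6307 -0.2644 -1.4009] -80.26794275592283 -11.466334693243244
pair [ 0.6218  0.1498 -1.3353] -76.50662777555463 -13.307511713802127
wide [0.4456 0.0202 2.6049] [0.4431 0.0235 2.615 ]
stub [ 0.4341 -0.3746 -0.4424] [ 0.4354 -0.3727 -0.4477]
mid [ 0.4417  0.1494 -0.7407] [ 0.4425  0.1494 -0.7394]
fine [ 0.4433 -0.1169  2.5676] [ 0.4431 -0.1179  2.5548]
```

View pics/f2.png

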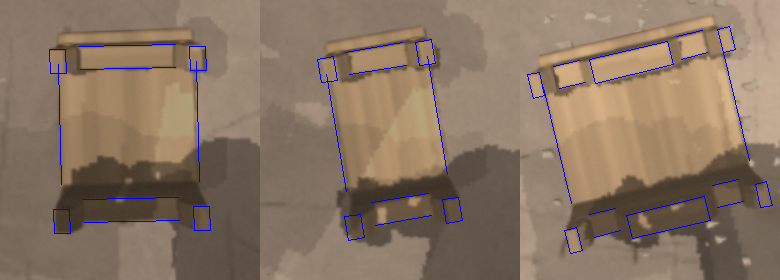

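All three fits lie on the boards. I'll do the wide brush first.

```bash
cat > pp.py <<'E'
from h import *
from rig import manip
P=pickle.load(open("p2.pkl","rb"))
def target(rest,xo=0.):
    x,y,a=P[rest];return np.array([x+xo*np.cos(a),y+xo*np.sin(a),a+np.pi/2])
def go(brush,rest,zp,op,xo=0.,grip=50,dz=.031):
    b=P[brush];t=target(rest,xo);best=None
    for k in(0,1):
        for m in(0,1):
            ya,yb=b[2]+k*np.pi,t[2]+m*np.pi
            J=[manip.solve_ik((*q[:2],z),down(y)) for q,y,z in((b,ya,zp),(b,ya,.1),(t,yb,.12),(t,yb,zp+dz))]
            if any(j is None for j in J): continue
            c=abs(J[1][5]-J[2][5])+.3*max(abs(J[1][5]),abs(J[2][5]))
            if best is None or c<best[0]: best=(c,ya,yb)
    _,ya,yb=best
    manip.command_gripper(op,grip)
    manip.move_to((*b[:2],.09),down(ya));manip.servo_line((*b[:2],zp),rate=.12)
    print("f down",np.round(manip.get_contact_force(),1))
    manip.command_gripper(0,grip)
    print(brush,"w",manip.get_width(),"grip",manip.get_grip_force(),"f",np.round(manip.get_contact_force(),1))
    manip.servo_line((*b[:2],.12),rate=.2)
    if manip.get_width()<.003: print("MISSED");return
    manip.move_to((*t[:2],.12),down(yb))
    manip.servo_line((*t[:2],zp+dz+.012),rate=.15);manip.servo_line((*t[:2],zp+dz),rate=.04)
    w=manip.get_width();print("placed w",w,"f",np.round(manip.get_contact_force(),1))
    manip.command_gripper(w+.008);manip.command_gripper(w+.022);manip.servo_line((*t[:2],.14),rate=.2)
    print("t",manip.get_time())
E
python3 - <<'E'
from pp import *
go("wide","broad",.0245,.05)
manip.hold(.1);s=snap(manip,"a_wide")
x,y,_=P["broad"];cv2.imwrite("pics/a_wide.png",ortho(s,x-.1,x+.1,y-.1,y+.1,.04,2000))
E
```

```text
f down [-0.9  0.2  0.3]
wide w 0.011263676565531865 grip 48.70742825027264 f [-0.2 -0.7  7.5]
placed w 0.011534318435572751 f [-0.7  0.2 -0. ]
t 17.1
```

View pics/a_wide.png

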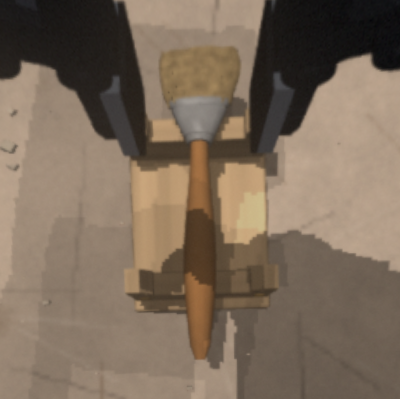

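The wide brush lies in the broad notch with its ferrule (rows 97–140) on the far board and its handle centred on the near board. Next is the stub, then mid.

Run:
```python
from pp import *
def look(n,r):
    manip.hold(.1);s=snap(manip,"a_"+n);x,y,_=P[r];return ortho(s,x-.1,x+.1,y-.1,y+.1,.04,2000)
go("stub","medium",.0265,.05);A=look("stub","medium")
go("mid","pair",.0245,.035,-.033,40);B=look("mid","pair")
cv2.imwrite("pics/a2.png",np.hstack([A,B]))
```

```text
f down [-0.3 -0.1  0.2]
stub w 0.017736598232832954 grip 50.19321262836456 f [-0.2  0.4  6. ]
placed w 0.017622471604596096 f [-0.2 -0.3  0.1]
t 24.6833
f down [0.5 0.5 0.3]
mid w 0.005459623481819852 grip 40.31969836922144 f [-1.3 -1.6  6.9]
placed w 0.0052672782744906865 f [ 1.  -0.8 -0.3]
t 31.4333
```

View pics/a2.png

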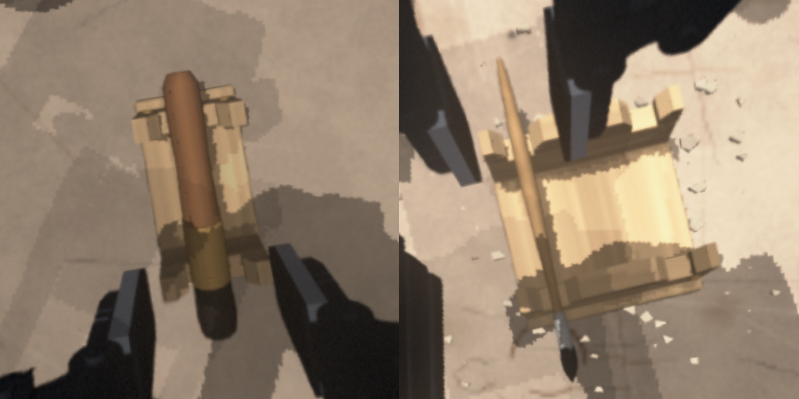

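The stub sits centred in the medium notch, and mid lies through the left notch of the pair rest on both boards. Now fine.

Run:
```python
from pp import *
go("fine","pair",.024,.035,.033,40)
manip.hold(.1);s=snap(manip,"a_fine");x,y,_=P["pair"]
A=ortho(s,x-.1,x+.1,y-.1,y+.1,.04,2000)
p=manip.get_position();manip.move_to((.42,-.12,.36),down(0));manip.hold(.5)
c=manip.camera("side")["image"][:,:,::-1];B=cv2.resize(c[150:290,245:365],(343,400),interpolation=cv2.INTER_CUBIC)
cv2.imwrite("pics/a3.png",np.hstack([A,B]));print(manip.get_time())
```

```text
f down [ 0.9 -0.4 -0. ]
fine w 0.003957885496710502 grip 39.55571980530294 f [0.1 1.4 6.4]
placed w 0.004401321661815071 f [ 0.3  1.2 -0.9]
t 38.0667Traceback (most recent call last):
  File "<stdin>", line 7, in <module>
    return _nx.concatenate(arrs, 1, dtype=dtype, casting=casting)
           ~~~~~~~~~~~~~~~^^^^^^^^^^^^^^^^^^^^^^^^^^^^^^^^^^^^^^^
ValueError: all the input array dimensions except for the concatenation axis must match exactly, but along dimension 0, the array at index 0 has size 399 and the array at index 1 has size 400
```

Run:
```python
from pp import *
s=pickle.load(open("a_fine.pkl","rb"));x,y,_=P["pair"]
A=cv2.resize(ortho(s,x-.1,x+.1,y-.1,y+.1,.04,2000),(400,400))
c=manip.camera("side")["image"][:,:,::-1];B=cv2.resize(c[150:290,245:365],(343,400),interpolation=cv2.INTER_CUBIC)
cv2.imwrite("pics/a3.png",np.hstack([A,B]));print(manip.get_time())
```

```text
41.275
```

View pics/a3.png

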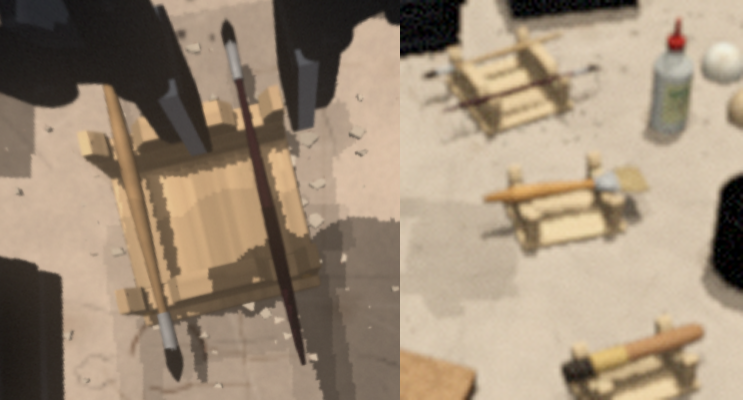

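All four brushes sit in their notches, level across both boards. The glue bottle and sanding block show in place. The arm is clear, so I'm handing in.

```bash
python3 -c "
from rig import manip
print(manip.sign_off())"
```

```text
the job is handed in; nothing more can be done
None
```

I put all four brushes away in their notches in the order asked, the final pictures show each across both boards of its rest, and I handed the job in at about 41 s; I don't have the verdict.

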